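# Take the marked coupon out of the machine and present its frosted end

## Robot

A 7-joint arm with a two-finger parallel gripper is mounted at the origin on the work surface. World frame = base frame: x ahead of the robot, y to its left, z up, the work surface at z = 0. Lengths are in mm, angles in rad, forces in N, time in s.
With the tool pointing down it reaches from about 400 to 750 mm from the base axis. Payload 19.5 kg.
Tool frame: the origin (TCP) lies midway between the tips of the shut fingers; the grasp point (between the pads) lies 19 mm behind it; z points along the fingers, y is the direction in which the jaws open and shut (so a half turn about z gives the same grasp; the last joint's range is limited). The gripper opens to 85 mm and grips with 20 to 120 N. Pads are 22 mm wide; open, the fingers measure 114 mm over their backs; the gripper's body (76 mm by 85 mm) begins 54 mm behind the grasp point. The pads swing forward as they close: fully open they stand 13 mm farther back than shut.
Start: joints at [-1.356, 0.707, -0.028, 1.485, 0.022, 0.951, -0.075], TCP at [146.031, 556.12, 231.268] pointing down, gripper open.
Joint ranges: [-2.71, 2.71], [-0.32, 2.16], [-1.57, 1.52], [0, 2.45], [-1.46, 4.6], [0, 2.02], [-2.83, 2.83]. Speed limits (rad/s): [1.89, 1.89, 2.57, 2.57, 3.01, 3.01, 3.01].

## Interface

Orientations are given as a unit quaternion [w, x, y, z].
In Python, from workcell import get_obs, get_image, calibration, job_done gives the robot as it stands.
- The arm moves only by the tool play_rows, never from a script. Its arguments are lists of equal length, an entry for each row: "hand": the gripper's target within -1 to 1 (fully open at 1, half-way at 0, shut at -1); "xyz": the shift along the world's x, y, z in cm, a list of three; "twist": the turn, a rotation vector about the world's x, y, z in rad, a list of three. In form: {"hand": [hand, ...], "xyz": [[x, y, z], ...], "twist": [[rx, ry, rz], ...]}. A call has 1 to 5 rows; each row shifts and turns the commanded pose from where the row before left it; what a row does not reach is not made up. A row lasts 1/8 s, in which the tool goes at most 62.5 mm and 10.7 degrees, less where a joint would pass 70% of its speed; a pose out of reach is approached as far as the arm can. A call with a gripper value outside its range is refused whole. The fingers move at their own pace and stop on an object; the grip force is fixed at half the most. Time passes only in rows, so rows that do not move let the fingers close. It gives the time, the measured TCP pose, the force and the opening at its end, in the units of the state.
- get_obs(): the state, without advancing time (a new reading comes with each control period).
- get_image(name): name is "side" or "top"; returns the picture (400x640x3 uint8, red, green, blue); there is no depth.
- calibration(name): a dict with "fx", "fy", "cx", "cy" (pixels), "extrinsics" (4x4, takes a point from world to camera coordinates). Camera axes: x right, y up, looking along -z (the intrinsics and any distortion apply to the point x, -y, -z); pixel columns grow to the right and rows downward; lengths in mm; the calibration is good to about 2 mm. A picture is of the moment at which its call begins. calibration takes no time and is no camera call.
- job_done(): hands the job in, once; it reports no verdict.
The state is a dict: "clock": time; "joints": joint angles; "qd": joint speeds; "joint_torque": joint torques, N m; "position": TCP position; "eef_rot": TCP orientation; "ft_force": force on the tool from outside, world axes, zero at the start; "wrist_torque": the same for the moment, N m; "grip_width": finger opening in mm.
Only numpy, scipy, OpenCV 4.12 (cv2) and the standard library are available. Lean on these libraries where they do the work, as an engineer would, in place of code of your own. Each camera call takes 0.05 s, during which the arm holds its last target.

## Task

Pull the marking machine's tray by its red knob all the way out from under the blue hood and leave it out, then pick up the metal coupon lying in it. One end of the coupon, the one with a corner notched out, is frosted and carries the label: hold the coupon about 20 cm above the middle of the yellow inspection pad with that end tipped up at about 45 degrees and the label on the upper side. Finish while still holding it there, still; leave the other things on the bench where they are.

Things in the scene. Friction and masses are not known exactly. Their poses are not given: they have to be found in the camera images.
- tray (a joint): slide of the marking machine's tray, in m: 0 = fully in under the hood, 0.20 = fully out against its stop. It starts within 0.02 of fully in. Takes about 3 N to move, stays where it is left. It moves along the -x axis of tray_floor.
- tray_knob (a point): point on the axis of the upright red round knob (22 mm diameter) on the tray's front, 48 mm above the bench, 14 mm below the knob's top. -x points the way the tray pulls out. With the tray in, the blue hood's front edge is 38 mm behind the knob's axis; the hood's top is 62 mm above the bench, and a marking head 211 mm high stands on its rear, 155 mm behind the knob.
- tray_floor (a point): centre of the tray's inner floor, 16 mm above the bench. The floor is 172 mm square, black, with a 4 mm high lip; guide rails 20 mm high over the bench run along both sides. With the tray in, its floor is under the hood (40 mm free height); fully out, it is clear of the hood. +x points into the machine.
- coupon_center (a point): centre of the loose aluminium bar (coupon) lying flat in the tray at any yaw, within 40 mm of its centre: 96 mm long (x), 34 wide (y), 10 thick (z), about 0.09 kg. Its +x end is frosted (pale, matt) over 30 mm, with a 10 x 10 mm notch in its +x -y corner and a white blank label on the top (+z) face; the rest is darker metal. It starts label up.
- pad: yellow inspection pad with black middle and a yellow dot, 100 mm square, 3 mm high, fixed on the bench; origin at the centre of its underside, on the bench.
- duct_ring: bystander: short zinc duct coupling standing on end, 100 mm diameter, 60 mm high
- reducer: bystander: zinc duct reducer, 90 mm diameter, 90 mm high
- rivet_jar: bystander: clear jar with blue lid, 60 mm diameter, 80 mm high
- screwdriver: bystander: screwdriver lying on the bench on the robot's side of the pad
- wrench: bystander: wrench lying on the bench
- spare: bystander: an identical coupon lying in the red bin (160 x 140 x 45 mm) at the robot's left; not the one wanted
Mind the look-alikes: they are no part of the job. Several things have the shape of the pad; the one meant has the colours described above.

How it is judged:
By the outcome, as a careful person would: the job done as asked, in the order asked, and still so for the second after the job is handed in, while the arm keeps its last pose, push and grip.
It also fails if it takes over 54 s, if anything falls off the work surface, if the arm or the gripper's body presses on something with over 40 N, if the wrist force passes 120 N, or if a joint passes its speed limit or range.

## Working session

There is one attempt and no reset: what is moved stays moved. The work goes in short steps, Python scripts to look and compute and a tool call to move; the robot and the scene stay as the last step left them, time stands still between calls to the robot, and variables do not carry over. Pictures are saved under pics/ and viewed, and the job is handed in when it is done.

Besides the shell and the picture viewer there is one more tool, called after "Emit:" by a JSON object that holds its "method" and its "body". play_rows: Moves the arm, as the interface text tells. Its arguments: {"type":"object","properties":{"hand":{"type":"array","items":{"type":"number"}},"xyz":{"type":"array","items":{"type":"array","items":{"type":"number"}}},"twist":{"type":"array","items":{"type":"array","items":{"type":"number"}}}},"required":["hand","xyz","twist"]}

```bash
ls; mkdir -p pics
python3 - <<'E'
from workcell import *
import cv2,numpy as np
o=get_obs()
for k in o: print(k,np.round(o[k],3))
for n in("side","top"):
    im=get_image(n); cv2.imwrite(f"pics/{n}0.png",im[:,:,::-1]); c=calibration(n)
    print({k:np.round(v,3) for k,v in c.items()})
E
```

```text
pics
clock 0.0
joints [-1.356  0.707 -0.028  1.485  0.022  0.951 -0.076]
qd [-0.002  0.001  0.002  0.     0.001 -0.001 -0.   ]
joint_torque [ 0.0000e+00 -8.8322e+01  1.2350e+00 -2.3617e+01  1.7000e-02  7.0000e-03
  0.0000e+00]
position [145.957 555.905 230.825]
eef_rot [-0.     0.128  0.992 -0.001]
ft_force [ 0.297  0.212 -0.192]
wrist_torque [ 0.03  -0.006  0.025]
grip_width 85.456
{'fx': np.float64(409.913), 'fy': np.float64(409.913), 'cx': np.float64(317.466), 'cy': np.float64(196.989), 'extrinsics': array([[-9.990000e-01, -5.200000e-02, -1.400000e-02,  5.023680e+02],
       [ 2.200000e-02, -6.260000e-01,  7.800000e-01, -5.495500e+01],
       [-5.000000e-02,  7.780000e-01,  6.260000e-01, -1.137482e+03],
       [ 0.000000e+00,  0.000000e+00,  0.000000e+00,  1.000000e+00]])}
{'fx': np.float64(427.658), 'fy': np.float64(427.658), 'cx': np.float64(318.531), 'cy': np.float64(197.908), 'extrinsics': array([[ 1.000000e-03, -1.000000e+00,  1.800000e-02,  1.355300e+01],
       [ 9.940000e-01,  3.000000e-03,  1.100000e-01, -4.850300e+02],
       [-1.100000e-01,  1.800000e-02,  9.940000e-01, -1.221077e+03],
       [ 0.000000e+00,  0.000000e+00,  0.000000e+00,  1.000000e+00]])}
```

View pics/side0.png

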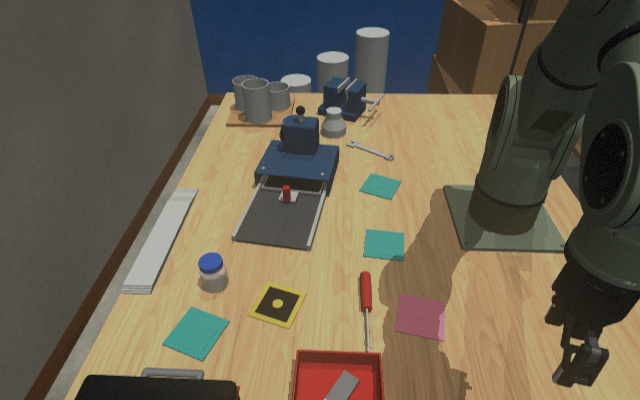

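View pics/top0.png

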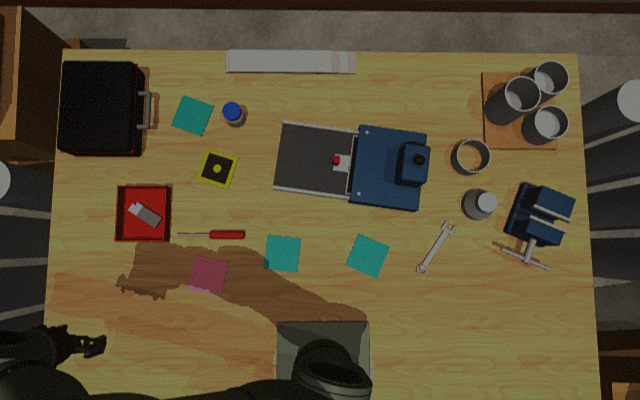

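Side view: blue hood at (297,160), red knob at (287,195), apron/rails running toward (285,225), yellow/black pad at (277,305), jar at (212,272), red bin at (338,375). Top view: knob at (336,159), hood at (388,168), pad at (217,168), bin at (143,213). Pad look-alikes are the teal squares (192,115), (283,253), (368,255) and the pink one (208,274). Only (217,168) is yellow with a black middle and a yellow dot.

```bash
cat > h.py <<'E'
import numpy as np,cv2
from workcell import *
def proj(n,p):
    c=calibration(n);E=np.array(c["extrinsics"]);q=E[:3,:3]@np.asarray(p,float)+E[:3,3]
    return np.array([c["cx"]+c["fx"]*q[0]/-q[2],c["cy"]+c["fy"]*-q[1]/-q[2]])
def ray(n,px):
    c=calibration(n);E=np.array(c["extrinsics"]);R=E[:3,:3]
    d=np.array([(px[0]-c["cx"])/c["fx"],-(px[1]-c["cy"])/c["fy"],-1.])
    return -R.T@E[:3,3],R.T@d
def onz(n,px,z):
    o,d=ray(n,px);return o+d*(z-o[2])/d[2]
def tri(a,b):
    A=[];B=[]
    o1,d1=ray("side",a);o2,d2=ray("top",b)
    M=np.stack([d1,-d2],1);t=np.linalg.lstsq(M,o2-o1,rcond=None)[0]
    p,q=o1+t[0]*d1,o2+t[1]*d2
    return (p+q)/2,np.linalg.norm(p-q)
E
python3 - <<'E'
from h import *
s=cv2.imread("pics/side0.png");t=cv2.imread("pics/top0.png")
def mask(im,kind):
    h=cv2.cvtColor(im,cv2.COLOR_BGR2HSV)
    if kind=="red": return cv2.inRange(h,(0,150,60),(8,255,255))|cv2.inRange(h,(172,150,60),(180,255,255))
    return cv2.inRange(h,(22,150,80),(33,255,255))
for n,im in(("side",s),("top",t)):
  for k in("red","yel"):
    m=mask(im,k);N,l,st,c=cv2.connectedComponentsWithStats(m)
    for i in range(1,N):
        if st[i,4]>15: print(n,k,st[i],c[i].round(1))
cv2.imwrite("pics/c0.png",cv2.hconcat([cv2.resize(t[100:220,180:440],None,fx=2,fy=3)[:360],cv2.resize(s[170:290,230:330],(270,360))]))
E
```

```text
side red [283 185   7  17  87] [286.3 192.1]
side red [360 272  12  39 365] [365.7 290.7]
side red [ 292  350   92   50 3614] [336.6 373.8]
side yel [248 296  42  33 220] [264.6 315.2]
side yel [273 300  10   7  27] [277.4 302.7]
side yel [288 311   9  13  32] [291.4 317.6]
top red [333 156   7   8  47] [336.  159.2]
top red [ 114  185   52   57 1969] [142.7 212.9]
top red [209 231  35   8 271] [226.3 234.5]
top yel [196 148  43  42 523] [217.1 168.1]
top yel [213 164   8   9  54] [216.6 167.9]
```

View pics/c0.png

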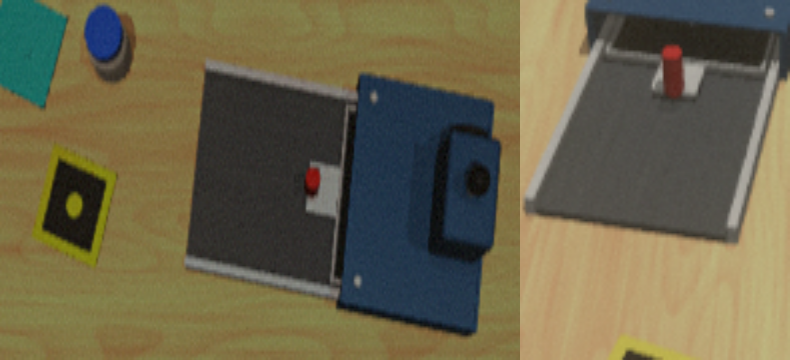

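Crop confirms: pad is yellow with a black centre and yellow dot; the knob stands on the white tab at the tray's front, and the rails give the pull direction. Now measuring.

Run:
```python
from h import *
t=cv2.imread("pics/top0.png");s=cv2.imread("pics/side0.png")
h=cv2.cvtColor(t,cv2.COLOR_BGR2HSV)
m=cv2.inRange(h,(0,0,95),(180,70,255))
dirs=[]
for (x0,x1,f,b) in ((285,350,lambda x:122+(x-285)*.156,0),(277,343,lambda x:189+(x-277)*.156,0)):
    pts=[]
    for x in range(x0,x1):
        y0=int(f(x)); col=t[y0-7:y0+8,x].astype(float).min(axis=1)  # grey/white: high min channel
        w=np.clip(col-75,0,None)
        if w.sum()>0: pts.append((x,y0-7+(w*np.arange(15)).sum()/w.sum()))
    pts=np.array(pts,np.float32)
    v=cv2.fitLine(pts,cv2.DIST_HUBER,0,.01,.01).ravel()
    a=onz("top",(v[2]-30*v[0],v[3]-30*v[1]),20);b=onz("top",(v[2]+30*v[0],v[3]+30*v[1]),20)
    d=(a-b)/np.linalg.norm(a-b);print(v,"a",a.round(1),"b",b.round(1),"pull dir deg",np.degrees(np.arctan2(d[1],d[0])))
# hood
hm=cv2.inRange(h,(105,90,30),(125,255,200));hm[:, :345]=0;hm[:,435:]=0;hm[:110]=0;hm[225:]=0
c=max(cv2.findContours(hm,0,1)[0],key=cv2.contourArea);r=cv2.minAreaRect(c);bx=cv2.boxPoints(r);print("hood",r)
for p in bx: print(p,onz("top",p,62).round(1))
print("knob tri(centroids)",tri((286.3,192.1),(336,159.2)))
print("knob top z60",onz("top",(335.5,159),62).round(1), onz("top",(336,159.2),55).round(1))
print("side knob top@62",onz("side",(286.2,186.5),62).round(1))
print("pad",onz("top",(216.6,167.9),3).round(1),onz("side",(277.4,302.7),3).round(1),onz("top",(217.1,168.1),3).round(1))
print(proj("top",(0,0,0)))
```

```text
[9.89915967e-01 1.41655967e-01 3.17700012e+02 1.25751526e+02] a [715.1 105.5  20. ] b [690.1 -72.   20. ] pull dir deg 81.98258090350217
[9.8974496e-01 1.4284560e-01 3.0950000e+02 1.9186478e+02] a [515.9 127.9  20. ] b [491.1 -46.5  20. ] pull dir deg 81.88781829349564
hood ((390.6700134277344, 167.80999755859375), (73.11483764648438, 77.21607208251953), 8.13010311126709)
[349.02002 200.86   ] [472.9 -71.5  62. ]
[359.94 124.42] [ 695.4 -104.8   62. ]
[432.32 134.76] [ 665.9 -314.4   62. ]
[421.40002 211.2    ] [ 443.9 -276.9   62. ]
knob tri(centroids) (array([594.97551112, -36.13708638,  42.99757065]), np.float64(3.25799858206512))
knob top z60 [593.4 -33.6  62. ] [594.2 -35.4  55. ]
side knob top@62 [592.6 -37.1  62. ]
pad [576.9 318.    3. ] [576.5 315.    3. ] [576.3 316.5   3. ]
[323.27796112 367.78040256]
```

Emit:
{"method": "play_rows", "body": {"hand": [1, 1, 1, 1, 1], "xyz": [[3, -3.95, 0], [3, -3.95, 0], [3, -3.95, 0], [3, -3.95, 0], [3, -3.95, 0]], "twist": [[0, 0, -0.097], [0, 0, -0.097], [0, 0, -0.097], [0, 0, -0.097], [0, 0, -0.097]]}}

```text
clock: 0.72
position: [296.8, 357.2, 231.2]
eef_rot: [-0.0, 0.364, 0.931, -0.0]
ft_force: [0.5, 1.1, 0.4]
grip_width: 84.9
```

Emit:
{"method": "play_rows", "body": {"hand": [1, 1, 1, 1, 1], "xyz": [[3, -3.95, 0], [3, -3.95, 0], [3, -3.95, 0], [3, -3.95, 0], [3, -3.95, 0]], "twist": [[0, 0, -0.097], [0, 0, -0.097], [0, 0, -0.097], [0, 0, -0.097], [0, 0, -0.097]]}}

```text
clock: 1.35
position: [446.8, 159.7, 231.2]
eef_rot: [-0.0, 0.577, 0.817, -0.0]
ft_force: [0.4, 1.7, 0.3]
grip_width: 85.2
```

Emit:
{"method": "play_rows", "body": {"hand": [1, 0.5, 0.2, 0.2, 0.2], "xyz": [[3, -3.95, 0], [3, -3.95, -2], [3, -3.95, -3], [3, -3.95, -3], [3, -3.95, -3]], "twist": [[0, 0, -0.097], [0, 0, -0.097], [0, 0, -0.097], [0, 0, -0.097], [0, 0, -0.097]]}}

```text
clock: 1.98
position: [596.8, -37.7, 120.0]
eef_rot: [-0.0, 0.756, 0.654, -0.0]
ft_force: [1.3, -0.9, 0.5]
grip_width: 51.5
```

Emit:
{"method": "play_rows", "body": {"hand": [0.2, 0.2], "xyz": [[0, 0, 0], [0, 0, 0]], "twist": [[0, 0, 0], [0, 0, 0]]}}

```text
clock: 2.22
position: [595.8, -35.8, 121.2]
eef_rot: [-0.0, 0.755, 0.656, -0.0]
ft_force: [0.9, -0.5, 0.8]
grip_width: 51.9
```

Emit:
{"method": "play_rows", "body": {"hand": [0.2, 0.2, 0.2, 0.2, 0.2], "xyz": [[-0.2, 0, -3], [0, 0, -3], [0, 0, -1.5], [0, 0, -1], [0, 0, 0]], "twist": [[0, 0, 0], [0, 0, 0], [0, 0, 0], [0, 0, 0], [0, 0, 0]]}}

```text
clock: 2.85
position: [594.1, -36.2, 36.5]
eef_rot: [-0.0, 0.755, 0.656, 0.0]
ft_force: [-0.6, -0.4, 0.7]
grip_width: 51.0
```

Emit:
{"method": "play_rows", "body": {"hand": [-1, -1, -1, -1, -1], "xyz": [[0, 0, 0], [0, 0, 0], [0, 0, 0], [0, 0, 0], [0, 0, 0]], "twist": [[0, 0, 0], [0, 0, 0], [0, 0, 0], [0, 0, 0], [0, 0, 0]]}}

```text
clock: 3.48
position: [595.0, -36.4, 37.3]
eef_rot: [0.001, 0.755, 0.656, 0.001]
ft_force: [1.9, 0.6, 6.3]
grip_width: 19.9
```

Run:
```python
from h import *
o=get_obs();print(o["position"],o["ft_force"],o["grip_width"])
s=get_image("side")[:,:,::-1]
cv2.imwrite("pics/s1.png",cv2.resize(s[100:260,200:400],(750,600)))
```

```text
[595.04481838 -36.44957247  37.26862315] [1.88896909 0.58614186 6.34441456] 19.91026401102803
```

View pics/s1.png

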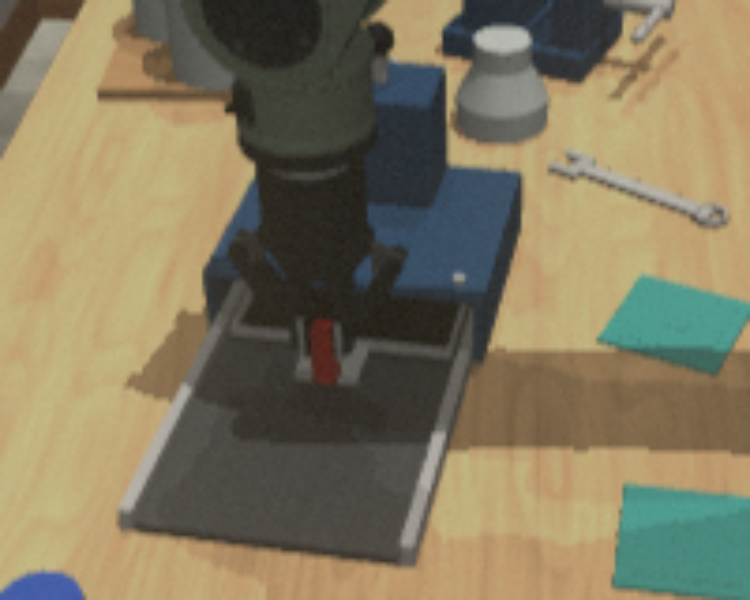

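The fingers sit around the red knob (enlarged crop about (325,350)), width 19.9 mm. Pulling.

Emit:
{"method": "play_rows", "body": {"hand": [-1, -1, -1, -1, -1], "xyz": [[0.07, 0.5, 0.1], [0.14, 1, 0], [0.21, 1.5, 0], [0.21, 1.5, 0], [0.21, 1.5, 0]], "twist": [[0, 0, 0], [0, 0, 0], [0, 0, 0], [0, 0, 0], [0, 0, 0]]}}

```text
clock: 4.15
position: [603.4, 23.5, 37.4]
eef_rot: [0.001, 0.755, 0.655, 0.0]
ft_force: [8.8, -5.1, -10.9]
grip_width: 20.0
```

Emit:
{"method": "play_rows", "body": {"hand": [-1, -1, -1, -1, -1], "xyz": [[0.21, 1.5, 0], [0.21, 1.5, 0], [0.21, 1.5, 0], [0.21, 1.5, 0], [0.21, 1.5, 0]], "twist": [[0, 0, 0], [0, 0, 0], [0, 0, 0], [0, 0, 0], [0, 0, 0]]}}

```text
clock: 4.78
position: [614.0, 98.3, 37.5]
eef_rot: [0.001, 0.755, 0.655, 0.0]
ft_force: [10.1, -3.9, -11.1]
grip_width: 19.9
```

Emit:
{"method": "play_rows", "body": {"hand": [-1, -1, -1, -1, -1], "xyz": [[0.21, 1.5, 0], [0.21, 1.5, 0], [0.14, 1, 0], [0.14, 1, 0], [0.07, 0.5, 0]], "twist": [[0, 0, 0], [0, 0, 0], [0, 0, 0], [0, 0, 0], [0, 0, 0]]}}

```text
clock: 5.4
position: [620.8, 146.3, 37.3]
eef_rot: [0.004, 0.756, 0.654, -0.004]
ft_force: [-4.7, -52.0, 1.5]
grip_width: 20.0
```

Force -52 N in y at y = 146: it hit the stop (183 mm travel, so it started slightly out). Backing off the load, then releasing.

Emit:
{"method": "play_rows", "body": {"hand": [-1, -1], "xyz": [[-0.07, -0.5, 0], [0, 0, 0]], "twist": [[0, 0, 0], [0, 0, 0]]}}

```text
clock: 5.65
position: [620.8, 146.1, 37.4]
eef_rot: [0.002, 0.756, 0.655, -0.0]
ft_force: [6.8, -13.4, -7.9]
grip_width: 20.3
```

Still lightly loaded against the stop. Now I release, rise and look.

Emit:
{"method": "play_rows", "body": {"hand": [0, 0, 0, 0.2, 0.2], "xyz": [[0, 0, 0], [0, 0, 0], [0, 0, 2], [0, 0, 5], [0, 0, 5]], "twist": [[0, 0, 0], [0, 0, 0], [0, 0, 0], [0, 0, 0], [0, 0, 0]]}}

```text
clock: 6.28
position: [619.8, 148.7, 160.2]
eef_rot: [0.0, 0.755, 0.656, 0.0]
ft_force: [-0.6, 0.2, 0.0]
grip_width: 51.6
```

Emit:
{"method": "play_rows", "body": {"hand": [0.2, 0.2, 0.2, 0.2], "xyz": [[-4, 4, 2], [-4, 4, 0], [-4, 4, 0], [-4, 4, 0]], "twist": [[0, 0, 0], [0, 0, 0], [0, 0, 0], [0, 0, 0]]}}

```text
clock: 6.78
position: [458.5, 310.0, 178.8]
eef_rot: [-0.0, 0.755, 0.656, 0.001]
ft_force: [1.0, 0.8, 0.4]
grip_width: 51.0
```

Run:
```python
from h import *
o=get_obs();print(o["position"],o["ft_force"],o["grip_width"],o["joints"])
for n in("side","top"): cv2.imwrite(f"pics/{n}2.png",get_image(n)[:,:,::-1])
s=cv2.imread("pics/side2.png");t=cv2.imread("pics/top2.png")
cv2.imwrite("pics/c2.png",cv2.hconcat([cv2.resize(t[110:220,260:380],(440,400)),cv2.resize(s[170:270,230:320],(360,400))]))
```

```text
[458.54816751 310.00638148 178.83524737] [1.04565425 0.81326899 0.4087566 ] 51.03651365293898 [-0.83768055  0.77210058  0.36372424  1.64344972 -0.35763692  0.79088333
 -0.45577828]
```

View pics/c2.png

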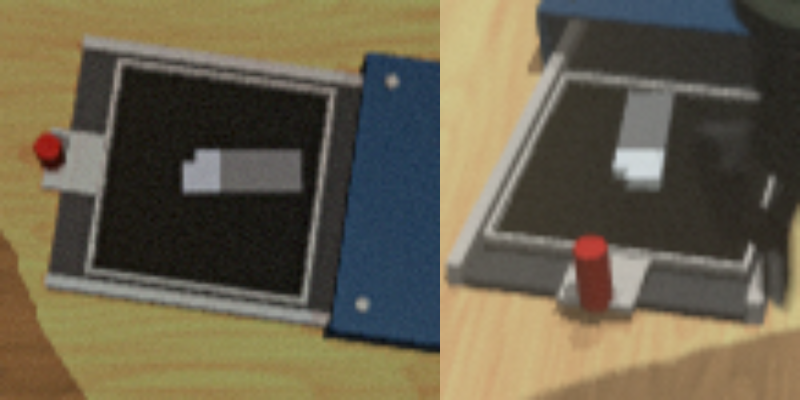

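View pics/top2.png

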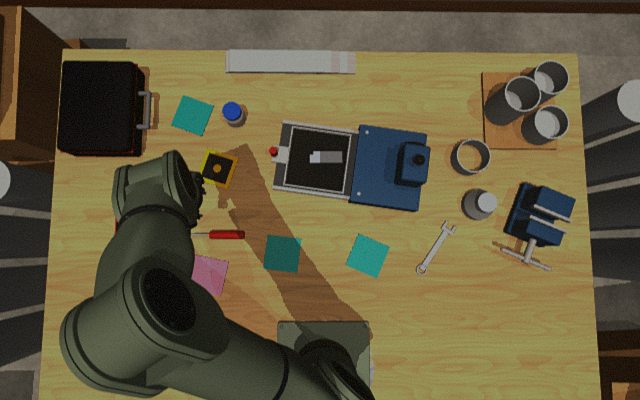

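Top view: the tray is fully out, its floor clear of the hood, knob at (274,151). The coupon lies about (325,157) and its pale notched end points left (+y). The other coupon, in the bin, is the spare. Measuring the coupon now.

Run:
```python
from h import *
t=cv2.imread("pics/top2.png")
m=cv2.inRange(t.min(axis=2),68,255)
r=np.zeros_like(m);r[145:168,298:349]=m[145:168,298:349]
N,l,st,c=cv2.connectedComponentsWithStats(r);i=1+st[1:,4].argmax();print(st[1:],c[1:])
mm=(l==i).astype(np.uint8)
ct=max(cv2.findContours(mm,0,1)[0],key=cv2.contourArea);rc=cv2.minAreaRect(ct);print(rc)
ys,xs=np.nonzero(mm)
P=np.array([onz("top",p,26) for p in cv2.boxPoints(rc)]);print(P.round(1),P.mean(0))
# world-plane rect from pixel centres
W=np.array([onz("top",(x,y),26)[:2] for x,y in zip(xs,ys)],np.float32)
w=cv2.minAreaRect(W);print(w)
v=cv2.PCACompute2(W,None)[1];print(v, "angle",np.degrees(np.arctan2(*v[0][::-1])))
s=cv2.imread("pics/side2.png");ms=cv2.inRange(s.min(axis=2),68,255);q=np.zeros_like(ms);q[190:219,266:300]=ms[190:219,266:300]
N,l,st,c=cv2.connectedComponentsWithStats(q);i=1+st[1:,4].argmax();print(st[i]);ct=max(cv2.findContours((l==i).astype(np.uint8),0,1)[0],key=cv2.contourArea)
ys,xs=np.nonzero(l==i);W=np.array([onz("side",(x,y),26)[:2] for x,y in zip(xs,ys)],np.float32)
w=cv2.minAreaRect(W);print("side",w)
p=c[i];print(onz("side",p,26))
cv2.imwrite("pics/m2.png",cv2.hconcat([cv2.resize(mm[140:175,290:350]*255,(480,280),interpolation=0),cv2.resize(t[140:175,290:350][:,:,1],(300,280),interpolation=0)]))
# gradient-independent: knob, lip
print("knob",onz("top",(273.5,150.5),62))
```

```text
[[345 145   4  23  41]
 [310 151  32  12 371]] [[347.14634146 157.73170732]
 [325.84636119 156.54986523]]
((325.5, 156.5), (11.0, 31.0), 90.0)
[[624.4  39.6  26. ]
 [624.8 -52.1  26. ]
 [591.8 -51.9  26. ]
 [591.4  39.5  26. ]] [608.07490906  -6.22201531  26.        ]
((608.08642578125, -6.287578582763672), (33.031227111816406, 91.70106506347656), 0.2394673079252243)
[[-0.02868643  0.99958843]
 [ 0.99958843  0.02868643]] angle 91.64383
[266 190  34  28 389]
side ((606.5701904296875, -7.25238037109375), (98.1181640625, 119.40349578857422), 1.9705575704574585)
[605.57384075 -12.54444551  26.        ]
knob [617.32336752 144.00198699  62.        ]
```

View pics/m2.png

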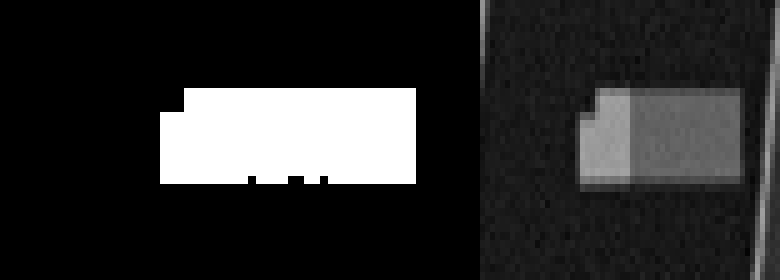

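Coupon centre is about (609,-6), long axis about 90.5° (frosted end toward +y). The jaws must open along world x, so I turn +0.148 rad.

Emit:
{"method": "play_rows", "body": {"hand": [0.2, 0.2, 0.2, 0.2, 0.2], "xyz": [[1.9, -3.95, 0], [1.9, -3.95, 0], [1.9, -3.95, 0], [1.9, -3.95, 0], [1.9, -3.95, 0]], "twist": [[0, 0, 0.02], [0, 0, 0.02], [0, 0, 0.02], [0, 0, 0.02], [0, 0, 0.02]]}}

```text
clock: 7.5
position: [555.6, 109.9, 178.7]
eef_rot: [0.0, 0.721, 0.693, 0.001]
ft_force: [0.1, -0.6, 0.0]
grip_width: 51.4
```

Emit:
{"method": "play_rows", "body": {"hand": [0.2, 0.2, 0.2, 0.2, 0.2], "xyz": [[1.9, -3.95, -2], [1.9, -3.95, -3], [1.8, -3.95, -3], [0, 0, -3], [0, 0, -2]], "twist": [[0, 0, 0.018], [0, 0, 0.015], [0, 0, 0.015], [0, 0, 0], [0, 0, 0]]}}

```text
clock: 8.12
position: [611.0, -7.9, 47.3]
eef_rot: [-0.0, 0.705, 0.709, 0.0]
ft_force: [0.6, -0.5, 0.1]
grip_width: 51.1
```

Run:
```python
from h import *
o=get_obs();print(o["position"],o["ft_force"],o["grip_width"],o["joints"],o["eef_rot"])
s=get_image("side")[:,:,::-1];t=get_image("top")[:,:,::-1]
cv2.imwrite("pics/c3.png",cv2.hconcat([cv2.resize(t[110:220,260:380],(300,275)),cv2.resize(s[160:260,220:330],(440,400))[:275*1] if 0 else cv2.resize(s[160:270,220:340],(300,275))]))
```

```text
[610.9893659   -7.86499414  47.25061082] [ 0.62386123 -0.54223496  0.07565065] 51.13983003751393 [-0.12717118  1.01884634  0.18682295  1.51171645 -0.26950871  0.63644212
  0.19644411] [-5.66514242e-05  7.04906817e-01  7.09299919e-01  6.94013508e-06]
```

View pics/c3.png

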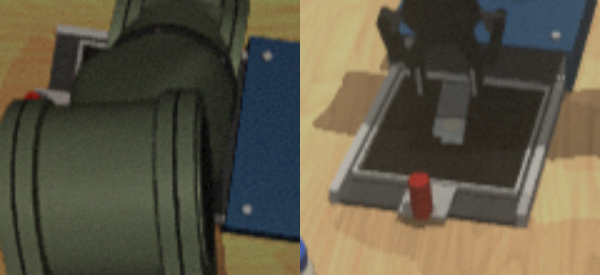

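The side crop shows the fingers straddling the coupon's middle. Descending slowly.

Emit:
{"method": "play_rows", "body": {"hand": [0.2, 0.2, 0.2, 0.2, 0.2], "xyz": [[-0.1, 0.1, -1.2], [0, 0, -0.8], [0, 0, -0.6], [0, 0, -0.3], [0, 0, 0]], "twist": [[0, 0, 0], [0, 0, 0], [0, 0, 0], [0, 0, 0], [0, 0, 0]]}}

```text
clock: 8.85
position: [609.9, -6.4, 18.2]
eef_rot: [-0.0, 0.705, 0.71, -0.0]
ft_force: [-1.0, -0.5, -0.1]
grip_width: 51.5
```

Emit:
{"method": "play_rows", "body": {"hand": [-1, -1, -1, -1, -1], "xyz": [[0, 0, 0], [0, 0, 0], [0, 0, 0], [0, 0, 0], [0, 0, 0]], "twist": [[0, 0, 0], [0, 0, 0], [0, 0, 0], [0, 0, 0], [0, 0, 0]]}}

```text
clock: 9.48
position: [610.1, -6.4, 18.9]
eef_rot: [0.0, 0.705, 0.71, 0.0]
ft_force: [-2.7, 0.4, 7.8]
grip_width: 32.3
```

Emit:
{"method": "play_rows", "body": {"hand": [-1, -1, -1, -1, -1], "xyz": [[0, 0, 0.5], [0, 0, 1.5], [0, 0, 3], [0, 0, 3.5], [0, 0, 3.5]], "twist": [[0, 0, 0], [0, 0, 0], [0, 0, 0], [0, 0, 0], [0, 0, 0]]}}

```text
clock: 10.1
position: [609.9, -6.4, 140.4]
eef_rot: [0.0, 0.705, 0.71, 0.0]
ft_force: [0.0, 0.7, -0.3]
grip_width: 31.8
```

Emit:
{"method": "play_rows", "body": {"hand": [-1, -1, -1, -1, -1], "xyz": [[0, 0, 3], [0, 0, 3], [0, 1, 2], [0, 2, 2], [0, 2, 1]], "twist": [[0, 0, 0], [0, 0, 0], [0, 0, 0], [0, 0, 0], [0, 0, 0]]}}

```text
clock: 10.72
position: [610.0, 44.3, 250.0]
eef_rot: [0.0, 0.705, 0.709, 0.001]
ft_force: [-0.4, -0.0, -0.9]
grip_width: 32.3
```

Run:
```python
from h import *
o=get_obs();print(o["position"],o["ft_force"],o["grip_width"],o["joints"],o["eef_rot"])
s=get_image("side")[:,:,::-1];t=get_image("top")[:,:,::-1]
cv2.imwrite("pics/s4.png",cv2.resize(s[60:280,180:440],(709,600)))
```

```text
[610.00495071  44.34238237 250.0026515 ] [-0.35289714 -0.03042012 -0.91467958] 32.29557570582544 [-0.24991433  0.76428556  0.2770139   1.31603302 -0.21543973  1.08876228
  0.06007679] [4.63104091e-04 7.04715379e-01 7.09489695e-01 6.27241684e-04]
```

View pics/s4.png

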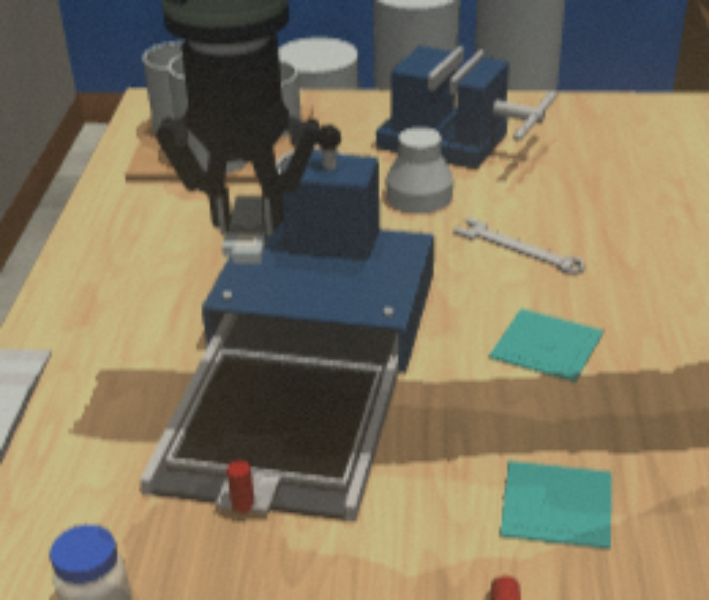

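The coupon is held level (crop around (245,235)) with the frosted end toward +y; the tray is empty and out. Moving over the pad while turning the heading outward, then tipping.

Emit:
{"method": "play_rows", "body": {"hand": [-1, -1, -1, -1, -1], "xyz": [[-0.35, 2.7, 0], [-0.35, 2.7, 0], [-0.35, 2.7, 0], [-0.35, 2.7, 0], [-0.35, 2.7, 0]], "twist": [[0, 0, -0.107], [0, 0, -0.107], [0, 0, -0.107], [0, 0, -0.107], [0, 0, -0.107]]}}

```text
clock: 11.45
position: [592.1, 179.0, 247.9]
eef_rot: [0.0, 0.868, 0.496, -0.0]
ft_force: [0.3, -0.5, -0.3]
grip_width: 31.8
```

Emit:
{"method": "play_rows", "body": {"hand": [-1, -1, -1, -1, -1], "xyz": [[-0.35, 2.7, 0], [-0.35, 2.7, 0], [-0.35, 2.7, 0], [-0.35, 2.7, 0], [-0.35, 2.7, 0]], "twist": [[0, 0, -0.107], [0, 0, -0.107], [0, 0, -0.107], [0, 0, -0.107], [0, 0, -0.107]]}}

```text
clock: 12.08
position: [574.7, 314.0, 247.8]
eef_rot: [0.0, 0.968, 0.249, -0.0]
ft_force: [-0.0, -0.2, 0.2]
grip_width: 32.2
```

Emit:
{"method": "play_rows", "body": {"hand": [-1, -1, -1, -1, -1], "xyz": [[0, 0, 0], [0, 0, 0], [0, 0, 0], [0, 0, 0], [0, 0, 0]], "twist": [[0.0485, -0.0875, 0], [0.0485, -0.0875, 0], [0.0485, -0.0875, 0], [0.0485, -0.0875, 0], [0, 0, 0]]}}

```text
clock: 12.7
position: [574.2, 312.8, 248.1]
eef_rot: [-0.05, 0.949, 0.246, 0.192]
ft_force: [1.2, 0.7, -0.2]
grip_width: 31.6
```

Run:
```python
from h import *
from scipy.spatial.transform import Rotation as R
o=get_obs();print(o["position"],o["ft_force"],o["grip_width"],o["joints"],o["eef_rot"])
q=o["eef_rot"];M=R.from_quat(q,scalar_first=True).as_matrix();print(M.round(3))
```

```text
[574.18766002 312.80550055 248.13366002] [ 1.2332523   0.67775921 -0.23212601] 31.591040326208937 [-0.8157614   0.70532532  0.49810139  1.65592533 -0.68203135  0.5254601
 -1.00819622] [-0.04968356  0.94885448  0.2457061   0.19192507]
[[ 0.806  0.485  0.34 ]
 [ 0.447 -0.874  0.189]
 [ 0.389  0.    -0.921]]
```

Emit:
{"method": "play_rows", "body": {"hand": [-1, -1, -1, -1, -1], "xyz": [[0.1, 0.1, -1], [0.1, 0.1, -1], [0.1, 0.1, -1], [0.1, 0.1, -1], [0, 0, -0.6]], "twist": [[0.0467, -0.0842, 0], [0.0467, -0.0842, 0], [0.0467, -0.0842, 0], [0.0467, -0.0842, 0], [0, 0, 0]]}}

```text
clock: 13.32
position: [613.0, 336.5, 250.6]
eef_rot: [-0.085, 0.914, 0.238, 0.318]
ft_force: [-1.0, -0.2, -0.8]
grip_width: 31.9
```

Emit:
{"method": "play_rows", "body": {"hand": [-1, -1, -1], "xyz": [[0, 0, 0], [0, 0, 0], [0, 0, 0]], "twist": [[0, 0, 0], [0, 0, 0], [0, 0, 0]]}}

```text
clock: 13.7
position: [611.6, 336.1, 250.2]
eef_rot: [-0.085, 0.914, 0.238, 0.317]
ft_force: [0.5, 0.4, -0.3]
grip_width: 31.9
```

Run:
```python
from h import *
from scipy.spatial.transform import Rotation as R
o=get_obs();print(o["position"],o["ft_force"],o["grip_width"],o["joints"],np.abs(o["qd"]).max())
M=R.from_quat(o["eef_rot"],scalar_first=True).as_matrix();print(M.round(3));c=o["position"]-2*M[:,2];print("coupon",c,"px",proj("side",c),proj("top",c),"pitch",np.degrees(np.arcsin(M[2,0])))
for n in("side","top"): cv2.imwrite(f"pics/{n}5.png",get_image(n)[:,:,::-1])
s=cv2.imread("pics/side5.png");t=cv2.imread("pics/top5.png");u,v=proj("side",c).astype(int);a,b=proj("top",c).astype(int)
cv2.imwrite("pics/c5.png",cv2.hconcat([cv2.resize(s[v-75:v+75,u-75:u+75],(400,400)),cv2.resize(t[b-50:b+50,a-50:a+50],(400,400))]))
```

```text
[611.63379567 336.06066754 250.2463925 ] [ 0.516981    0.36849522 -0.25099783] 31.948673612422393 [-5.85768589e-01  6.75331049e-01  4.59461782e-02  1.79752170e+00
 -1.20717795e+00  1.41084334e-03 -4.13908808e-01] 0.009759946758002028
[[ 0.685  0.489  0.54 ]
 [ 0.382 -0.872  0.306]
 [ 0.62  -0.004 -0.784]]
coupon [610.55441672 335.44880232 251.81501037] px [247.192216   227.10221694] [187.17780559 135.60025399] pitch 38.342466276557374
```

View pics/c5.png

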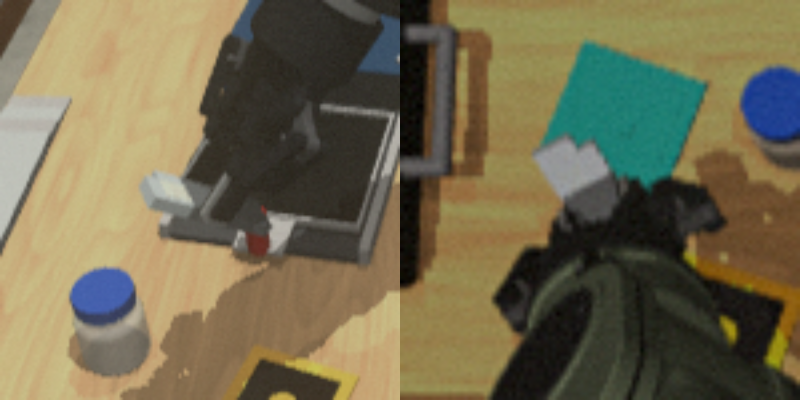

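View pics/side5.png

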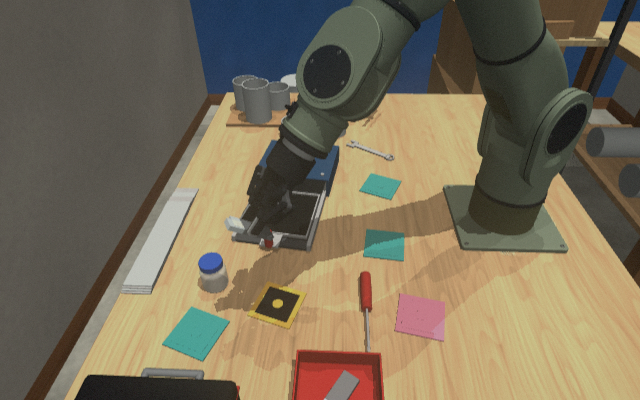

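The tipping stalled at 38° with joint 6 at its 0 limit (tool in line with the forearm), and the pose drifted to (611,336,250). The coupon is still held, label up. An outward heading is bad for this arm, so I fit a quick kinematic model to my logged states to pick a better one.

```bash
cat > kin.py <<'E'
import numpy as np
from scipy.spatial.transform import Rotation as R
from scipy.optimize import least_squares
D=[([-1.356,.707,-.028,1.485,.022,.951,-.076],[145.96,555.9,230.8],[0,.128,.992,-.001]),
([-.83768,.7721,.36372,1.64345,-.35764,.79088,-.45578],[458.55,310,178.84],[0,.755,.656,.001]),
([-.12717,1.01885,.18682,1.51172,-.26951,.63644,.19644],[610.99,-7.86,47.25],[0,.7049,.7093,0]),
([-.24991,.76429,.27701,1.31603,-.21544,1.08876,.06008],[610,44.34,250],[.0005,.7047,.7095,.0006]),
([-.81576,.70533,.4981,1.65593,-.68203,.52546,-1.0082],[574.19,312.8,248.13],[-.04968,.94885,.24571,.19193]),
([-.58577,.67533,.04595,1.79752,-1.20718,.00141,-.41391],[611.63,336.06,250.25],[-.085,.914,.238,.317])]
lo=np.array([-2.71,-.32,-1.57,0,-1.46,0,-2.83]);hi=np.array([2.71,2.16,1.52,2.45,4.6,2.02,2.83])
def fk(q,p,s):
    q=np.asarray(q)*s; T=R.identity();x=np.array([0,0,p[0]])
    for i,a in enumerate("zyzyzyz"):
        T=T*R.from_euler(a,q[i])
        if i==2:x=x+T.apply([p[4],0,p[1]])
        if i==4:x=x+T.apply([-p[4]*0+p[5],0,p[2]])
        if i==6:x=x+T.apply([0,0,p[3]])
    return x,T
E
python3 - <<'E'
from kin import *
import itertools
best=[]
for s in itertools.product([-1,1],repeat=4):
    S=np.array([s[0],1,s[1],1,s[2],1,s[3]])
    Ts=[fk(d[0],[0]*6,S)[1] for d in D]; Rs=[R.from_quat(d[2],scalar_first=True) for d in D]
    ez=sum(np.linalg.norm(a.apply([0,0,1])-b.apply([0,0,1])) for a,b in zip(Ts,Rs))
    off=[np.degrees((a.inv()*b).as_rotvec()).round(1) for a,b in zip(Ts,Rs)]
    best.append((ez,S,off))
best.sort(key=lambda b:b[0])
for b in best[:2]:print(b)
S=best[0][1]
r=least_squares(lambda p:np.concatenate([fk(d[0],p,S)[0]-d[1] for d in D]),[360,420,400,300,0,0]);print(r.x.round(1),np.abs(r.fun).max())
E
```

```text
(np.float64(0.0025503738776433034), array([-1,  1, -1,  1, -1,  1,  1]), [array([ 0.1,  0. , 98.7]), array([ -0. ,  -0. , 142.2]), array([-0. , -0. , 67.5]), array([ 0. , -0. , 83.1]), array([   0. ,    0. , -154.5]), array([  0. ,   0. , 137.5])])
(np.float64(0.0025503738776435072), array([-1,  1, -1,  1, -1,  1, -1]), [array([ 0.1,  0. , 90. ]), array([-0., -0., 90.]), array([ 0., -0., 90.]), array([ 0., -0., 90.]), array([-0.,  0., 90.]), array([ 0.,  0., 90.])])
[361.2 455.5 254.2 297.9  79.1 -30. ] 32.13254425301285
```

```bash
cat >> kin.py <<'E'
S=np.array([-1,1,-1,1,-1,1,-1]);TOOL=R.from_euler("z",90,degrees=True)
cols=[(0,2),(1,0),(3,0),(3,1),(3,2),(4,0),(5,0),(5,1),(5,2),(6,0),(7,2)]
def frames(q):
    q=np.asarray(q)*S;T=[R.identity()]
    for i,a in enumerate("zyzyzyz"):T.append(T[-1]*R.from_euler(a,q[i]))
    return T
def A(q):
    T=frames(q);return np.stack([T[f].as_matrix()[:,k] for f,k in cols],1)
def fit(D,cs=None):
    M=np.concatenate([A(d[0]) for d in D]);b=np.concatenate([d[1] for d in D])
    p0=np.array([361,0,0,0,430,0,0,0,350,0,298.])
    lam=.05
    d=np.linalg.lstsq(np.vstack([M,lam*np.eye(len(p0))]),np.concatenate([b-M@p0,np.zeros(len(p0))]),rcond=None)[0]
    return p0+d,M@(p0+d)-b
E
python3 - <<'E'
from kin import *
p,r=fit(D);print(dict(zip(cols,p.round(1))),np.abs(r).max())
np.save("p.npy",p)
E
```

```text
{(0, 2): np.float64(319.2), (1, 0): np.float64(-0.2), (3, 0): np.float64(-5.2), (3, 1): np.float64(-27.1), (3, 2): np.float64(511.0), (4, 0): np.float64(-10.8), (5, 0): np.float64(4.9), (5, 1): np.float64(-4.7), (5, 2): np.float64(292.3), (6, 0): np.float64(-7.5), (7, 2): np.float64(315.8)} 2.385249734332888
```

Run:
```python
from kin import *
p=np.load("p.npy");mid=(lo+hi)/2;q0=np.array(D[4][0]);qc=np.array(D[5][0])
for H in range(-90,271,15):
    h=np.radians(H);c,s=np.cos(h),np.sin(h);k=.70711
    x=np.array([k*c,k*s,k]);z=np.array([k*c,k*s,-k]);y=np.cross(z,x)
    Rt=R.from_matrix(np.stack([x,y,z],1));t=np.array([576.5,316.5,203])+2*z
    best=None
    for seed in (q0,qc,np.array(D[3][0]),q0+[0,0,0,0,1.5,.5,0],q0+[0,0,0,0,3,.5,1],q0+[0,0,-1,0,1.5,.5,0]):
        def f(q):
            T=frames(q)[-1]*TOOL
            return np.concatenate([(A(q)@p-t)/10,10*(T.inv()*Rt).as_rotvec(),.01*(q-q0)])
        r=least_squares(f,np.clip(seed,lo+.06,hi-.06),bounds=(lo+.05,hi-.05))
        e=np.linalg.norm(r.fun[:6]);m=np.minimum(r.x-lo,hi-r.x).min();dq=np.abs(r.x-q0).max()
        if e<.05 and (best is None or dq<best[0]):best=(dq,m,r.x)
    print(H,best and (round(best[0],2),round(best[1],2),best[2].round(2)))
```

```text
-90 (np.float64(3.53), np.float64(0.09), array([-0.84,  1.33,  0.38,  0.4 ,  0.25,  1.93,  2.53]))
-75 (np.float64(3.53), np.float64(0.31), array([-0.89,  1.16,  0.18,  0.83,  0.5 ,  1.6 ,  2.52]))
-60 (np.float64(3.53), np.float64(0.3), array([-0.92,  1.04,  0.11,  1.14,  0.67,  1.32,  2.53]))
-45 (np.float64(1.58), np.float64(0.13), array([-1.32,  1.35,  1.39,  1.39, -0.67,  0.92, -2.59]))
-30 (np.float64(1.19), np.float64(0.21), array([-1.37,  1.27,  1.31,  1.62, -0.83,  0.6 , -2.2 ]))
-15 (np.float64(0.68), np.float64(0.22), array([-1.33,  1.09,  1.05,  1.81, -1.06,  0.22, -1.69]))
0 (np.float64(2.95), np.float64(0.3), array([-1.01,  0.82,  0.43,  1.98,  2.27,  0.3 ,  1.69]))
15 (np.float64(3.37), np.float64(0.37), array([-0.76,  0.75,  0.15,  2.08,  2.69,  0.45,  1.64]))
30 (np.float64(3.72), np.float64(0.35), array([-0.51,  0.73, -0.06,  2.1 ,  3.04,  0.48,  1.67]))
45 (np.float64(3.96), np.float64(0.38), array([-0.21,  0.75, -0.34,  2.06,  3.27,  0.38,  1.83]))
60 (np.float64(5.07), np.float64(0.21), array([-0.71,  0.91,  0.77,  1.94,  4.39,  1.09,  0.75]))
75 (np.float64(1.3), np.float64(0.17), array([ 0.15,  0.91, -0.8 ,  1.79, -0.33,  0.17, -0.21]))
90 (np.float64(1.36), np.float64(0.64), array([ 0.  ,  0.9 , -0.44,  1.58, -0.75,  0.64,  0.35]))
105 (np.float64(1.45), np.float64(0.77), array([-0.09,  0.96, -0.27,  1.34, -0.69,  1.  ,  0.44]))
120 (np.float64(1.51), np.float64(0.71), array([-0.15,  1.05, -0.2 ,  1.08, -0.6 ,  1.31,  0.5 ]))
135 (np.float64(1.58), np.float64(0.38), array([-0.22,  1.16, -0.12,  0.76, -0.56,  1.64,  0.58]))
150 None
165 None
180 None
195 None
210 None
225 None
240 None
255 None
270 (np.float64(3.53), np.float64(0.09), array([-0.84,  1.33,  0.38,  0.4 ,  0.25,  1.93,  2.52]))
```

Headings around 105° have wide joint margins. I untip, turn level to that heading, then tip again.

Emit:
{"method": "play_rows", "body": {"hand": [-1, -1, -1, -1, -1], "xyz": [[-0.7, -0.5, 0.5], [-0.7, -0.5, 0.5], [-0.7, -0.5, 0], [-0.7, -0.5, 0], [-0.7, -0.5, 0]], "twist": [[-0.065, 0.117, 0], [-0.065, 0.117, 0], [-0.065, 0.117, 0], [-0.065, 0.117, 0], [-0.065, 0.117, 0]]}}

```text
clock: 14.42
position: [590.8, 315.3, 235.6]
eef_rot: [-0.028, 0.966, 0.247, 0.068]
ft_force: [-0.5, 0.9, -0.7]
grip_width: 32.1
```

```bash
cat > st.py <<'E'
from h import *
from scipy.spatial.transform import Rotation as R
o=get_obs();print(o["clock"],o["position"].round(1),o["ft_force"].round(1),round(o["grip_width"],1),o["joints"].round(3),np.abs(o["qd"]).max().round(3))
M=R.from_quat(o["eef_rot"],scalar_first=True).as_matrix();print(M.round(3));c=o["position"]-2*M[:,2];print("coupon",c.round(1),"pitch",np.degrees(np.arcsin(M[2,0])),"head",np.degrees(np.arctan2(M[1,0],M[0,0])))
E
python3 st.py
```

```text
14.425 [590.8 315.3 235.6] [-0.5  0.9 -0.7] 32.1 [-0.851  0.91   0.808  1.294 -0.756  1.089 -1.041] 1.661
[[ 0.869  0.48   0.117]
 [ 0.473 -0.877  0.088]
 [ 0.145 -0.021 -0.989]]
coupon [590.6 315.1 237.6] pitch 8.344050076508656 head 28.544101425984323
```

Emit:
{"method": "play_rows", "body": {"hand": [-1, -1], "xyz": [[0, 0, 0], [0, 0, 0]], "twist": [[0, 0, 0], [0, 0, 0]]}}

```text
clock: 14.68
position: [591.7, 315.3, 235.2]
eef_rot: [-0.03, 0.966, 0.246, 0.072]
ft_force: [-0.1, -0.0, -1.1]
grip_width: 31.7
```

```bash
python3 st.py
```

```text
14.675 [591.7 315.3 235.2] [-0.1 -0.  -1.1] 31.7 [-0.849  0.908  0.805  1.302 -0.762  1.076 -1.034] 0.012
[[ 0.868  0.48   0.123]
 [ 0.472 -0.877  0.094]
 [ 0.153 -0.024 -0.988]]
coupon [591.5 315.1 237.1] pitch 8.810292274903786 head 28.50751780434756
```

Emit:
{"method": "play_rows", "body": {"hand": [-1, -1, -1, -1, -1], "xyz": [[-0.3, 0, 0.5], [-0.3, 0, 0.5], [-0.3, 0, 0.5], [-0.3, 0, 0], [-0.3, 0, 0]], "twist": [[-0.08, 0.135, 0], [0, 0, 0.13], [0, 0, 0.13], [0, 0, 0.13], [0, 0, 0.13]]}}

```text
clock: 15.3
position: [576.5, 315.9, 250.4]
eef_rot: [-0.008, 0.872, 0.49, -0.004]
ft_force: [0.6, 0.8, -0.8]
grip_width: 31.9
```

Emit:
{"method": "play_rows", "body": {"hand": [-1, -1, -1, -1, -1], "xyz": [[0, 0, 0], [0, 0, 0], [0, 0, 0], [0, 0, 0], [0, 0, 0]], "twist": [[0, 0, 0.13], [0, 0, 0.13], [0, 0, 0.13], [0, 0, 0.13], [0, 0, 0.13]]}}

```text
clock: 15.92
position: [576.4, 316.0, 250.3]
eef_rot: [-0.005, 0.67, 0.742, -0.006]
ft_force: [0.3, 0.4, -0.1]
grip_width: 31.8
```

Emit:
{"method": "play_rows", "body": {"hand": [-1, -1, -1], "xyz": [[0, 0, 0], [0, 0, 0], [0, 0, 0]], "twist": [[0, 0, 0.13], [0, 0, 0], [0, 0, 0]]}}

```text
clock: 16.3
position: [576.5, 315.7, 250.3]
eef_rot: [-0.005, 0.623, 0.782, -0.007]
ft_force: [-0.9, -0.7, -0.3]
grip_width: 31.8
```

```bash
python3 st.py
```

```text
16.3 [576.5 315.7 250.3] [-0.9 -0.7 -0.3] 31.8 [-0.736  0.892  0.513  1.085 -0.411  1.277 -0.038] 0.01
[[-0.223  0.975 -0.016]
 [ 0.975  0.223 -0.006]
 [-0.002 -0.017 -1.   ]]
coupon [576.6 315.7 252.3] pitch -0.12644871461945506 head 102.89101521088624
```

Emit:
{"method": "play_rows", "body": {"hand": [-1, -1, -1, -1, -1], "xyz": [[0, 0, 0], [0, 0, -0.5], [0, 0, -0.5], [0, 0, -1], [0, 0, -1]], "twist": [[0.103, 0.023, 0], [0.103, 0.023, 0], [0.103, 0.023, 0], [0.103, 0.023, 0], [0.103, 0.023, 0]]}}

```text
clock: 16.92
position: [576.8, 315.4, 220.2]
eef_rot: [-0.208, 0.6, 0.756, 0.157]
ft_force: [0.3, 0.3, -1.2]
grip_width: 31.8
```

```bash
python3 st.py
```

```text
16.925 [576.8 315.4 220.2] [ 0.3  0.3 -1.2] 31.8 [-0.393  0.876  0.188  1.305 -0.771  1.103  0.366] 0.756
[[-0.194  0.973 -0.126]
 [ 0.842  0.231  0.488]
 [ 0.503 -0.011 -0.864]]
coupon [577.1 314.5 221.9] pitch 30.22663039796701 head 102.9629233340493
```

Healthy margins. Finishing the tilt (14.8° = 0.258 rad more) and the height.

Emit:
{"method": "play_rows", "body": {"hand": [-1, -1, -1, -1, -1], "xyz": [[0, 0.1, -0.9], [0, 0.1, -0.9], [0, 0, 0], [0, 0, 0], [0, 0, 0]], "twist": [[0.125, 0.028, 0], [0.125, 0.028, 0], [0, 0, 0], [0, 0, 0], [0, 0, 0]]}}

```text
clock: 17.55
position: [576.4, 318.7, 203.2]
eef_rot: [-0.3, 0.572, 0.727, 0.232]
ft_force: [0.1, -0.7, -0.1]
grip_width: 31.7
```

```bash
python3 st.py
python3 - <<'E'
from h import *
for n in("side","top"): cv2.imwrite(f"pics/{n}6.png",get_image(n)[:,:,::-1])
s=cv2.imread("pics/side6.png");t=cv2.imread("pics/top6.png");c=(576.5,316.5,203);u,v=proj("side",c).astype(int);a,b=proj("top",c).astype(int);print(u,v,a,b)
cv2.imwrite("pics/c6.png",cv2.hconcat([cv2.resize(s[v-60:v+60,u-60:u+60],(400,400)),cv2.resize(t[b-50:b+50,a-50:a+50],(400,400))]))
E
```

```text
17.55 [576.4 318.7 203.2] [ 0.1 -0.7 -0.1] 31.7 [-0.231  0.947  0.024  1.359 -0.932  1.101  0.581] 0.007
[[-0.165  0.971 -0.171]
 [ 0.692  0.237  0.682]
 [ 0.703 -0.006 -0.712]]
coupon [576.7 317.3 204.6] pitch 44.63742833950603 head 103.39989249455864
269 239 199 153
```

View pics/c6.png

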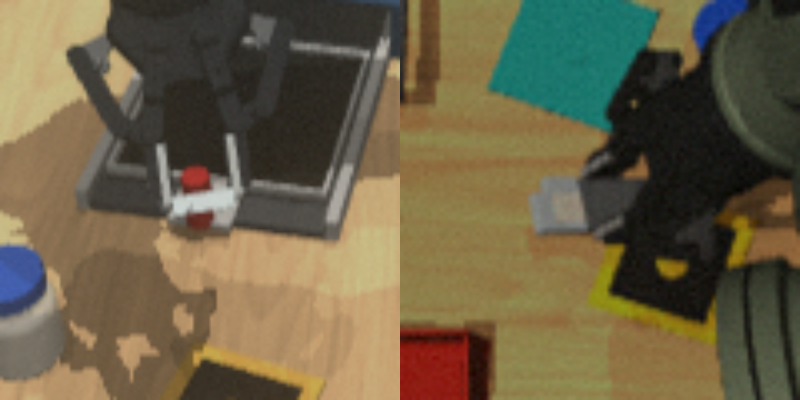

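View pics/side6.png

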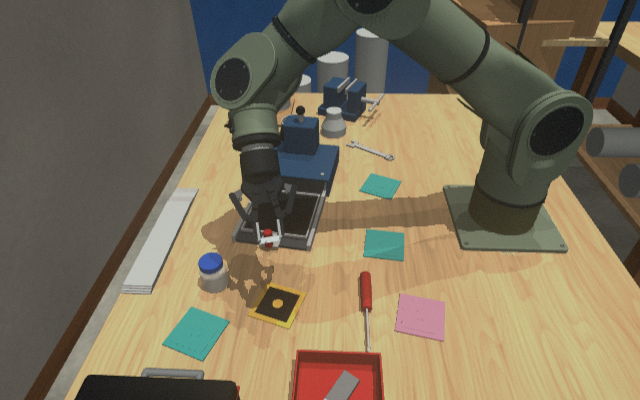

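View pics/top6.png

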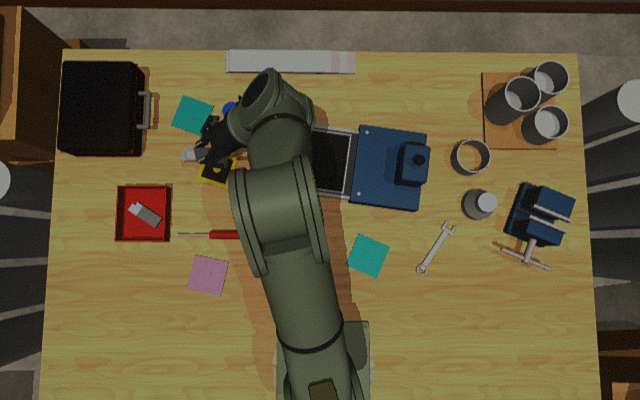

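Top view: the label faces up and the frosted notched end points left/up near (183,154). Side view: I see the coupon's end face at about (268,240). As a final check I compare the frosted end's pixels with the expected pose, in case it slipped in the grip.

Run:
```python
from h import *
from scipy.spatial.transform import Rotation as R
o=get_obs();M=R.from_quat(o["eef_rot"],scalar_first=True).as_matrix();c=o["position"]-2*M[:,2]
n=-M[:,2];x=M[:,0];y=np.cross(n,x)
for nm in("top","side"):
  for lx,ly,lz in((48,17,5),(48,-7,5),(38,-17,5),(48,17,-5),(18,0,5)):
    print(nm,(lx,ly,lz),proj(nm,c+lx*x+ly*y+lz*n).round(1))
t=cv2.imread("pics/top6.png");s=cv2.imread("pics/side6.png")
cv2.imwrite("pics/c7.png",cv2.hconcat([cv2.resize(t[140:170,170:220],(500,300),interpolation=0),cv2.resize(s[225:255,250:290],(300,300)[:2],interpolation=0)]))
# label pixels fall
p0=proj("top",c+33*x+5*n);print("label",p0)
print("tray knob: predicted if out",proj("side",(621,146.5,48)),"pad px",proj("top",(576.5,316.5,3)))
```

```text
top (48, 17, 5) [184.5 159.8]
top (48, -7, 5) [182.5 150.4]
top (38, -17, 5) [185.4 146.4]
top (48, 17, -5) [182.5 161.1]
top (18, 0, 5) [194.1 153. ]
side (48, 17, 5) [278.3 234.7]
side (48, -7, 5) [265.1 236.6]
side (38, -17, 5) [259.7 237.5]
side (48, 17, -5) [279.  240.2]
side (18, 0, 5) [268.9 236.4]
label [188.65797649 153.05933182]
tray knob: predicted if out [267.01039083 235.23000929] pad px [217.10062503 168.0190326 ]
```

View pics/c7.png

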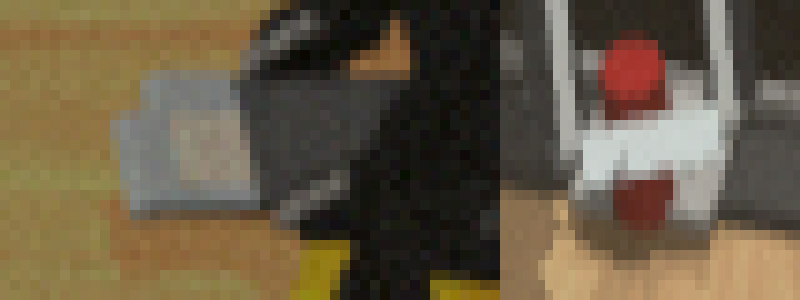

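The observed corners match the predicted ones to about 1 px in both views: the end's lower edge at (183,161) and (181,152) against (182.5,161) and (180.5,152). So no slip in the grip, and the tilt is about 45°. The tray knob is at its fully-out place and the arm is still. Handing in.

```bash
python3 st.py; python3 -c "
from workcell import job_done
print(job_done())"
```

```text
17.65 [576.4 318.4 202.9] [0.4 0.  0.1] 32.1 [-0.23   0.947  0.024  1.359 -0.933  1.101  0.582] 0.008
[[-0.164  0.971 -0.171]
 [ 0.692  0.237  0.682]
 [ 0.703 -0.006 -0.711]]
coupon [576.8 317.  204.3] pitch 44.66768664191967 head 103.35841297191827
the job is handed in; nothing more can be done
None
```

The job is handed in at about 17.7 s. The tray is out and the coupon is held still above the yellow pad, frosted end tipped up and label on the upper side.

- **Tray:** I pulled it by the red knob until it hit its stop, with a 52 N peak and 183 mm of travel from its starting position. I then let go and left it out. Later pictures show it still out and clear of the hood.
- **Coupon:** I gripped it across its middle. At the last reading its centre was at about (577, 317, 204) mm, with the pad's middle measured at (576.5, 316.5). The tilt was 44.7°, the grip opening was 32 mm and the arm was still. Its corners in both pictures matched the expected pose to about 1 pixel, so I saw no slip.
- **What went wrong:** my first attempt to tip it, with the frosted end pointing away from the robot, stalled at 38° because joint 6 reached its lower limit. I levelled it, turned it to a heading of about 103° and tipped it again without trouble.
- **Other things on the bench:** they look untouched in the pictures, though the arm hides parts of the last top view.

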